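# Load a file-handle blank in the boring slide and hold it at the click

### The job

Lay the pale wooden file handle in the two blue forks of the boring slide, centred, with its brass ferrule end towards the drill bit, and let go of it while the slide is still back at its starting end. Then take the red grip post and slide the carriage along towards the drill until you feel it click into the notch, where handle and bit are in line; do not run past the notch. Finish still holding the post there, with the handle lying in the forks, and leave the dark handle, screwdriver, wrench and tape measure where they are.

Things in the scene. Friction and masses are not known exactly. Their poses are not given: they have to be found in the camera images.
- rail: Green base plate of the boring slide, fixed to the bench: 12 mm thick, from x = -150 to +260 mm and y = -190 to +190 mm about its origin at bench height, with two steel guide rods along y. Its +y is the sliding direction towards the notch; its +x points from the red post towards the drill motor. Rods and end blocks reach 32 mm above the bench.
- carriage (a joint): Travel of the aluminium carriage along the rail's y, m: starts at 0 to 0.04, end stop 0.22; the notch lies at 0.14 to 0.17. Sliding takes about 2 N. A sprung ball under it drops into the notch: from about 4 mm before it the carriage pulls itself in; let go within 2 mm of the notch it centres itself; pushing out again takes about 7 N more than sliding.
- cradle (a point): Point on the carriage (axes as the rail's) midway between the forks, 86 mm above the bench: the handle's centre lies here when it rests centred in them. Forks: 90 degree V opening upward, each 12 mm thick, centred 36 mm either side of this point along x (60 mm free between them), 40 mm wide in y, tips 84 mm above the bench.
- knob: Red plastic grip post on the carriage, 18 x 18 mm (sides along the rail's x and y), 46 mm tall, 130 mm from the cradle point towards the rail's -x. Origin at its foot, on the carriage's bed (70 mm wide in y, upper face 46 mm above the bench); its top is 92 mm above the bench. No other thing stands within 60 mm of it.
- grip (a point): Middle of the red post, 30 mm above its foot (76 mm above the bench).
- head: Yellow drill motor with steel bit and the notched brass strip, clamped to the base. Axes as the rail's, origin at bench height; y = 0 is the bit's axis and the notch: there the cradle point has y = 0 in this frame. Bit tip at x = +95 mm, 86 mm above the bench, 20 mm clear of the seated handle; motor 66 mm across, up to x = +250 mm, top 123 mm high. Clamped at rail y = +30 to +60 mm.
- blank: Pale beech file handle, a round bar 110 mm long, 28 mm in diameter, with a brass ferrule (23 mm diameter, 18 mm long) at its +x end; 50 to 100 g. Origin on its axis at mid-length, x along the axis towards the ferrule. It lies on a cork rest (two thin ribs 22 mm wide over all, 70 mm long, 20 mm high), its axis 31.5 mm above the bench, ferrule pointing roughly away from the robot.
- ferrule (a point): Centre of the end face of the pale handle's brass ferrule, 55 mm from the handle's origin.
- dark_handle: Dark brown handle with a steel ferrule, same size, on the other cork rest; to be left alone.
- screwdriver: Screwdriver with a yellow handle lying left of the slide; leave alone.
- wrench: Steel wrench lying ahead of the two handles; leave alone.
- tape: Yellow tape measure, 65 x 32 x 60 mm, near right; leave alone.
Mind the look-alikes: they are no part of the job. What is meant by the blank is not orange, purple or turquoise, and is the smaller of those in its own colour.

How it is judged (in metres and radians):
On the way, in this order (a step that is already met when the one before it is completed fails the run):
1. the pale handle lies centred in both forks, ferrule towards the bit, let go, while the carriage is still more than 60 mm before the notch (x of blank in the frame of cradle between -0.01 and 0.01 m and y of blank in the frame of cradle between -0.004 and 0.004 m and z of blank in the frame of cradle between -0.004 and 0.004 m and angle between the x axis of blank and the x axis of rail, either way round below 0.1 rad and x of ferrule in the frame of cradle above 0.03 m and contact force between the fingers and blank below 0.2 N and y of cradle in the frame of head below -0.06 m), for 0.2 s.
2. the carriage sits in the notch, held by the red post, the handle still in the forks (x of blank in the frame of cradle between -0.01 and 0.01 m and y of blank in the frame of cradle between -0.004 and 0.004 m and z of blank in the frame of cradle between -0.004 and 0.004 m and angle between the x axis of blank and the x axis of rail, either way round below 0.1 rad and x of ferrule in the frame of cradle above 0.03 m and contact force between the fingers and blank below 0.2 N and y of cradle in the frame of head between -0.002 and 0.002 m and contact force between the fingers and knob above 1.5 N), for 0.2 s.
At the end, for the whole second after the job is handed in: The carriage stands still within 2 mm of the notch, the fingers hold the red post (more than 1.5 N), and the pale handle lies still in both forks, untouched by the fingers, within 10 mm of centred along its length and 4 mm across and in height, in line within 0.1 rad, ferrule towards the bit (all of step 2 and velocity of joint carriage between -0.01 and 0.01 m/s and linear speed of blank below 0.02 m/s); the arm keeps its last pose, push and grip.
It fails at once if the carriage runs more than 8 mm past the notch (y of cradle in the frame of head above 0.008 m).
It fails at once if a bystander (dark handle, screwdriver, wrench, tape measure) is moved more than 20 mm (distance of any of dark_handle, screwdriver, wrench, tape from where it was at the start of the episode above 0.02 m).
It also fails if it takes over 54 s, if anything falls off the work surface, if the arm or the gripper's body presses on something with over 40 N, if the wrist force passes 120 N, or if a joint passes its speed limit or range.

### The arm

A 6-joint arm with a two-finger parallel gripper is mounted at the origin on the work surface. World frame = base frame: x ahead of the robot, y to its left, z up, the work surface at z = 0. Lengths are in m, angles in degrees, forces in N, time in s.
With the tool pointing down it reaches from about 0.25 to 0.725 m from the base axis. Payload 9.7 kg.
Tool frame: the origin (TCP) lies at the very end of the fingers, on their centre line; the grasp point (between the pads) lies 19 mm behind it; x points along the fingers, y is the direction in which the jaws open and shut, and the axes are right-handed (so a half turn about x gives the same grasp; the last joint's range is limited). The gripper opens to 85 mm and grips with 20 to 120 N. Pads are 22 mm wide; open, the fingers measure 114 mm over their backs; the gripper's body (76 mm by 85 mm) begins 54 mm behind the grasp point. The pads swing forward as they close: fully open they stand 13 mm farther back than shut.
Start: joints at [71.906, 4.979, 10.078, 95.1, 0, 90], TCP at [0.171, 0.523, 0.231] pointing down, gripper open.
Joint ranges: [-179.16, 179.16], [-48.56, 103.87], [-65.8, 70.77], [-126.05, 130.52], [-82.76, 87.17], [-180, 180]. Speed limits (degrees/s): [127.2, 127.2, 147.25, 180, 180, 180].

### API

Orientations are given as [roll, pitch, yaw] about the fixed x, y, z axes, in that order (R = Rz(yaw) Ry(pitch) Rx(roll)).
In Python, from workcell import get_obs, cams, bot gives the robot as it stands.
- The arm moves only by the tool apply_moves, never from a script. Its argument "rows" is a list that holds one entry, the list of rows, each a list of 7 numbers: the shift along the tool's x, y, z in mm, then the turn, a rotation vector about the tool's x, y, z in rad, then the opening, from 0 (shut) to 1 (fully open). A call has 1 to 20 rows; each row is the pose to reach, as a shift and turn from the pose measured when the call began, along the tool's axes at that moment; what a row does not reach only later rows make up. A row lasts 1/10 s, in which the tool goes at most 50 mm and 8.59 degrees, less where a joint would pass 70% of its speed; a pose out of reach is approached as far as the arm can. A call with a gripper value outside its range is refused whole. The fingers move at their own pace and stop on an object; "newtons" is the grip in N (left out, the last holds). Time passes only in rows, so rows that repeat a pose let the fingers close. It gives the time, the measured TCP pose, the force and the opening at its end, in the units of the state.
- get_obs(): the state, without advancing time (a new reading comes with each control period).
- cams.camera(name): name is "side" or "top"; returns a dict with "pixels" (400x640x3 uint8, red, green, blue), "range_z" (400x640 float32, m along the optical axis (not along the pixel's ray), 0 where there is no reading), "fx", "fy", "cx", "cy" (pixels), "D" ([k1, k2, p1, p2, k3] as OpenCV has them; the pictures are not rectified), "eye" and "attitude" of the camera in the world. Camera axes: x right, y up, looking along -z (the intrinsics and any distortion apply to the point x, -y, -z); pixel columns grow to the right and rows downward; lengths in m; the calibration is good to about 2 mm. A picture is of the moment at which its call begins.
- bot.job_done(): hands the job in, once; it reports no verdict.
Trained networks look in a picture, given as the dict that the camera call returned (one of the last four; its "shot" number tells which), for a name from the list of things; names that differ only in an ending like _2 or _b are one class to them, and where a whole thing is asked for, a point or a joint stands for the part that bears it (a point fixed in the world has none). Each returns a list of dicts, best first, with "confidence" (0 to 1); they miss things now and then, are a little off and sometimes report something else, mostly with a low value. They report only what shows in the picture. A call takes as long as a camera call. They do not tell look-alikes from the thing itself.
- cams.find_in(label, picture): "at" ([x, y, z] in m, in world coordinates, good to about 4 mm: the middle of the surface that is visible of it).
The state is a dict: "time": time; "q": joint angles; "qd": joint speeds; "joint_efforts": joint torques, N m; "ee_pos": TCP position; "tcp_rot": TCP orientation; "wrist_force": force on the tool from outside, world axes, zero at the start; "torque": the same for the moment, N m; "opening": finger opening in m.
Only numpy, scipy, OpenCV 4.12 (cv2) and the standard library are available. Lean on these libraries where they do the work, as an engineer would, in place of code of your own. Each camera call takes 0.05 s, during which the arm holds its last target.

## Working session

There is one attempt and no reset: what is moved stays moved. The work goes in short steps, Python scripts to look and compute and a tool call to move; the robot and the scene stay as the last step left them, time stands still between calls to the robot, and variables do not carry over. Pictures are saved under pics/ and viewed, and the job is handed in when it is done.

Besides the shell and the picture viewer there is one more tool, called after ">>>" as name([rows], argument=value, ...), one row to a line, values as JSON. apply_moves: Moves the arm, as the interface text tells. Its arguments: {"type":"object","properties":{"rows":{"type":"array"},"newtons":{"type":"number"}},"required":["rows"]}

```bash
ls; mkdir -p pics; python3 - <<'E'
from workcell import get_obs, cams, bot
import cv2,numpy as np,pickle
o=get_obs();print(o)
for n in ["top","side"]:
    p=cams.camera(n)
    print(n,{k:v for k,v in p.items() if k not in("pixels","range_z")})
    cv2.imwrite(f"pics/{n}0.png",p["pixels"][:,:,::-1]); pickle.dump(p,open(f"{n}0.pkl","wb"))
    for l in ["blank","dark_handle","rail","carriage","knob","head","screwdriver","wrench","tape"]:
        try: print(l,[(np.round(d["at"],3).tolist(),round(d["confidence"],2)) for d in cams.find_in(l,p)])
        except Exception as e: print(l,e)
E
```

```text
pics
{'time': 0.0, 'q': array([ 7.19066848e+01,  5.01235000e+00,  1.00333828e+01,  9.50992228e+01,
       -3.94143283e-04,  8.99994785e+01]), 'qd': array([-0.03840518, -0.00954753,  0.00914784, -0.00184627,  0.04314943,
        0.03204445]), 'joint_efforts': array([ 2.05333032e-03, -5.20383489e+01,  4.64810264e+01,  1.62179646e-02,
       -1.04985332e-06,  4.08680501e-05]), 'ee_pos': array([0.17074089, 0.52258257, 0.23056148]), 'tcp_rot': array([ -89.71170516,   89.92180903, -107.80449867]), 'wrist_force': array([-0.37403098,  0.54498901, -0.21485573]), 'torque': array([-0.03156222,  0.01229624, -0.03904486]), 'opening': 0.08539592772378721}
top {'fx': 380.76878374435455, 'fy': 380.76878374435455, 'cx': 315.79640578168625, 'cy': 201.42450764590902, 'D': array([0.01051085, 0.        , 0.        , 0.        , 0.        ]), 'eye': array([ 0.24124764, -0.01022531,  1.16904162]), 'attitude': array([ 11.10299636,   0.70784776, -90.95678213]), 'shot': 1}
blank [([0.486, -0.488, 0.024], 0.81), ([0.47, -0.233, 0.04], 0.8), ([0.166, -0.302, 0.04], 0.73), ([0.328, -0.128, 0.034], 0.64), ([0.368
[... 475 characters left out ...]
255,  0.        ,  0.        ,  0.        ,  0.        ]), 'eye': array([ 0.279723  , -1.01111717,  0.88003001]), 'attitude': array([51.22755632, -0.2917133 , -8.85661625]), 'shot': 2}
blank [([0.464, -0.242, 0.041], 0.95), ([0.331, -0.149, 0.034], 0.77), ([0.169, -0.311, 0.035], 0.74), ([0.365, -0.355, 0.028], 0.57), ([0.485, -0.503, 0.029], 0.57)]
dark_handle [([0.559, -0.397, 0.041], 0.89)]
rail [([0.656, -0.014, 0.014], 0.74)]
carriage [([0.579, -0.031, 0.042], 0.73)]
knob [([0.5, -0.01, 0.066], 0.69)]
head [([0.815, 0.068, 0.081], 0.88), ([0.663, -0.015, 0.011], 0.52)]
screwdriver [([0.421, 0.464, 0.02], 0.66)]
wrench [([0.692, -0.332, 0.012], 0.89)]
tape [([0.289, -0.47, 0.054], 0.55)]
```

View pics/top0.png

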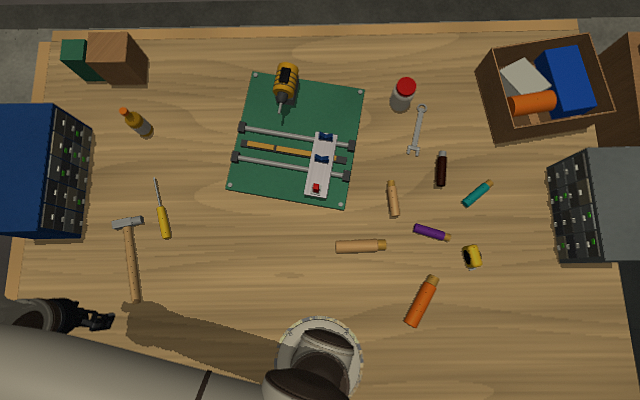

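View pics/side0.png

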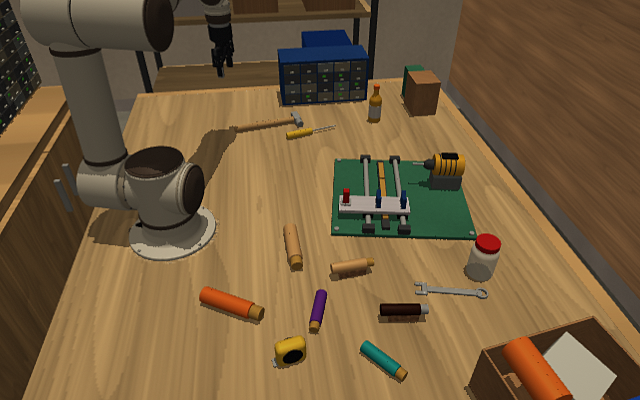

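```bash
cat > h.py <<'E'
import numpy as np,cv2
from scipy.spatial.transform import Rotation as R
def cloud(p):
    H,W=p["range_z"].shape
    K=np.array([[p["fx"],0,p["cx"]],[0,p["fy"],p["cy"]],[0,0,1]])
    v,u=np.mgrid[0:H,0:W]
    n=cv2.undistortPoints(np.stack([u,v],-1).reshape(-1,1,2).astype(np.float64),K,p["D"]).reshape(H,W,2)
    z=p["range_z"].astype(float)
    c=np.stack([n[...,0]*z,-n[...,1]*z,-z],-1)
    M=R.from_euler("xyz",p["attitude"],degrees=True).as_matrix()
    w=c@M.T+p["eye"]; w[z==0]=np.nan
    return w
def proj(p,X):
    M=R.from_euler("xyz",p["attitude"],degrees=True).as_matrix()
    c=(np.atleast_2d(X)-p["eye"])@M
    K=np.array([[p["fx"],0,p["cx"]],[0,p["fy"],p["cy"]],[0,0,1]])
    return cv2.projectPoints((c*[1,-1,-1]).reshape(-1,1,3),np.zeros(3),np.zeros(3),K,p["D"])[0].reshape(-1,2)
E
python3 - <<'E'
import pickle,cv2,numpy as np
from h import *
t=pickle.load(open("top0.pkl","rb"));s=pickle.load(open("side0.pkl","rb"))
def crop(p,a,b,c,d,k,n): cv2.imwrite(f"pics/{n}.png",cv2.resize(p["pixels"][b:d,a:c,::-1],None,fx=k,fy=k,interpolation=cv2.INTER_CUBIC))
crop(t,220,60,370,215,5*0.75,"ct");crop(s,320,140,480,250,5,"cs");crop(t,320,160,480,260,5,"ctb");crop(s,270,210,440,290,4.5,"csb")
w=cloud(t);W=cloud(s)
for nm,c,(a,b,d,e) in [("t b1",w,(375,170,412,225)),("t b2",w,(325,230,395,262)),("s b1",W,(322,252,382,282)),("s b2",W,(278,218,308,274))]:
    P=c[b:e,a:d].reshape(-1,3);P=P[P[:,2]>.012]
    q=P[P[:,2]>.03] ; m=q[:,:2].mean(0);U,S,V=np.linalg.svd(q[:,:2]-m);x=(q[:,:2]-m)@V.T
    print(nm,len(q),m,V[0],x.min(0),x.max(0),"zmax",np.sort(P[:,2])[-5:])
E
```

```text
t b1 323 [ 0.46799046 -0.2315617 ] [-0.99662645 -0.08207142] [-0.057609   -0.01270229] [0.05236957 0.01540806] zmax [0.04892578 0.04905308 0.05001855 0.05068892 0.05165438]
t b2 476 [ 0.32974191 -0.12624326] [-0.0435056   0.99905318] [-0.0775795  -0.01668323] [0.07172293 0.01815008] zmax [0.04154471 0.0416334  0.04179933 0.04193893 0.04372706]
s b1 428 [ 0.46936014 -0.24092656] [-0.99603586 -0.08895261] [-0.05912536 -0.01703759] [0.05167469 0.01172671] zmax [0.04945923 0.04947488 0.05005343 0.05030192 0.05065322]
s b2 472 [ 0.33152929 -0.13566003] [ 0.03875216 -0.99924885] [-0.08051168 -0.01821071] [0.07288093 0.01697919] zmax [0.04213711 0.04233186 0.04237092 0.04301865 0.0430532 ]
```

```bash
python3 - <<'E'
import cv2,numpy as np
a=[cv2.imread(f"pics/{n}.png") for n in ["ct","cs","ctb","csb"]]
for i in a: print(i.shape)
def pad(i,w,h):
    o=np.zeros((h,w,3),np.uint8);i=i[:h,:w];o[:i.shape[0],:i.shape[1]]=i;return o
cv2.imwrite("pics/m2.png",np.vstack([pad(cv2.resize(a[2],None,fx=.75,fy=.75),800,300),pad(cv2.resize(a[3],None,fx=.8,fy=.8),800,300)]))
E
```

```text
(581, 562, 3)
(550, 800, 3)
(500, 800, 3)
(360, 765, 3)
```

View pics/ct.png

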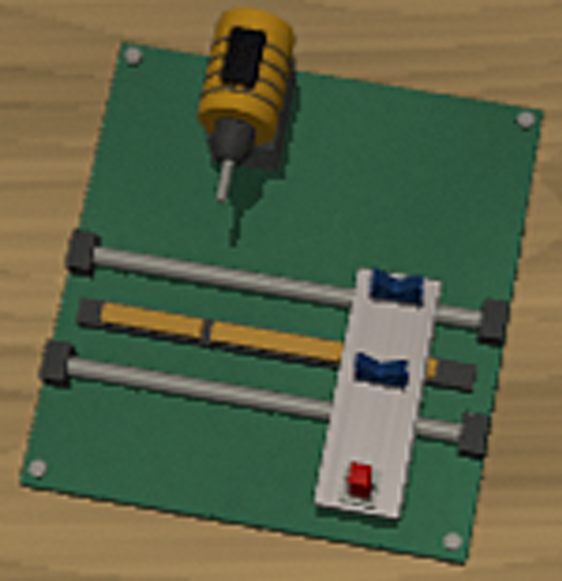

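View pics/cs.png

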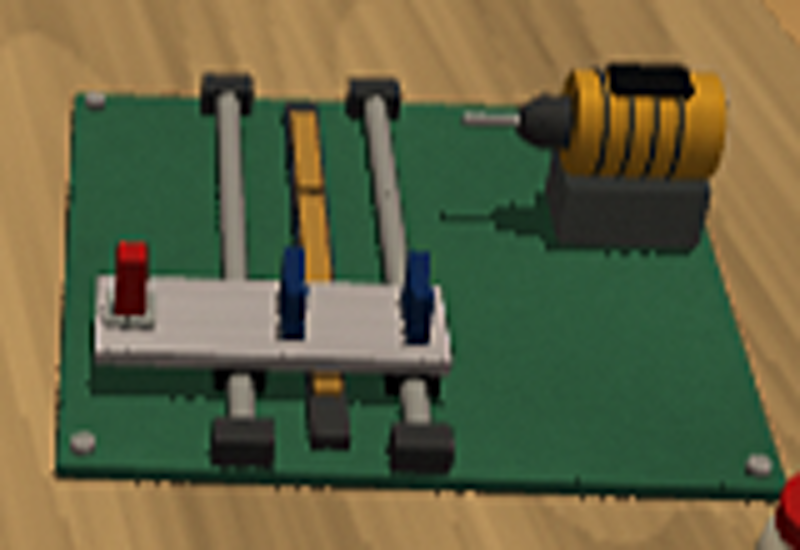

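View pics/m2.png

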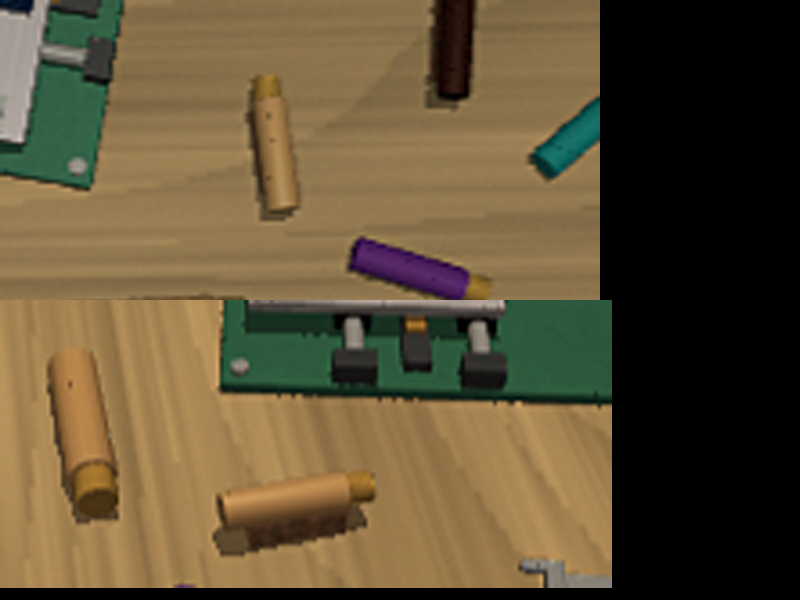

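```bash
cat > m.py <<'E'
import pickle,cv2,numpy as np,sys
from h import *
from scipy.optimize import least_squares
def meas(p,name,blank=True):
    c=cloud(p);hsv=cv2.cvtColor(p["pixels"],cv2.COLOR_RGB2HSV);h,s,v=[hsv[...,i].astype(int) for i in range(3)]
    box=(c[...,0]>.4)&(c[...,0]<.95)&(c[...,1]>-.2)&(c[...,1]<.4)
    # green plate: contour ray-intersected at z=12mm
    g=box&(h>55)&(h<90)&(s>70)&(c[...,2]<.03)
    P=c[g];P=P[np.isfinite(P).all(1)]
    hull=cv2.convexHull((P[:,:2]*1000).astype(np.float32));r=cv2.minAreaRect(hull)
    print(name,"plate",np.round(r[0],1),np.round(r[1],1),round(r[2],2),"z",np.median(P[:,2]))
    red=box&((h<6)|(h>174))&(s>150)&(v>60)&(c[...,2]>.04)&(c[...,1]<.25)&(c[...,0]<.64)
    Q=c[red];print(" red",red.sum(),np.round(np.median(Q,0),4),"top:",np.round(Q[Q[:,2]>.086].mean(0),4),(Q[:,2]>.086).sum(),"z",np.percentile(Q[:,2],[5,95]))
    bl=box&(h>100)&(h<125)&(s>120)&(v>40)&(c[...,2]>.04)
    n,l=cv2.connectedComponents(cv2.dilate(bl.astype(np.uint8),np.ones((1,1))),connectivity=8)
    for i in range(1,n):
        Q=c[(l==i)&bl]
        if len(Q)>15: print(" blue",len(Q),np.round(Q.mean(0),4),np.round(np.ptp(Q,0),3),"zmax",Q[:,2].max())
    # pale blank
    if not blank:return
    B=(c[...,0]>.40)&(c[...,0]<.54)&(c[...,1]>-.29)&(c[...,1]<-.18)&(c[...,2]>.026)
    Q=c[B]
    d=np.array([.9963,.085]);al=(Q[:,:2]-[.468,-.236])@d
    body=Q[(np.abs(al)<.032)]
    def f(q):
        n=np.array([-np.sin(q[1]),np.cos(q[1])]);e=(body[:,:2]-[.468,-.236])@n-q[0]
        return np.hypot(e,body[:,2]-q[2])-.014
    s_=least_squares(f,[0,.085,.0315],loss="soft_l1",f_scale=.002);q=s_.x
    f2=least_squares(lambda a:f([a[0],a[1],.0315]),[0,.085],loss="soft_l1",f_scale=.002).x
    print(" blank fit off,yaw,z",q,"fixed z",f2, "extent",al.min(),al.max(),np.percentile(al,[1,99]),"rms",np.sqrt(np.mean(f(q)**2)))
E
python3 - <<'E'
from m import *
for n in ["top","side"]: meas(pickle.load(open(n+"0.pkl","rb")),n)
E
```

```text
top plate [679.   59.2] [378.6 410.7] 78.7 z 0.011638018639366643
 red 38 [ 0.4963 -0.0013  0.091 ] top: [ 0.498  -0.0006  0.0912] 33 z [0.06468406 0.09520294]
 blue 61 [ 0.6599 -0.0326  0.0723] [0.015 0.04  0.032] zmax 0.08627100706001523
 blue 55 [ 0.5902 -0.0175  0.074 ] [0.017 0.039 0.032] zmax 0.08526233516470128
 blank fit off,yaw,z [0.00227941 0.08136359 0.03115673] fixed z [0.00224504 0.08147065] extent -0.05232670242366131 0.0579801511520746 [-0.05188237  0.05687202] rms 0.0016928203712434106
side plate [680.   54.1] [381.2 409. ] 78.8 z 0.013586120838443239
 red 74 [ 0.4976 -0.0075  0.0784] top: [ 0.4987 -0.0056  0.0919] 28 z [0.05514552 0.09514502]
 blue 40 [ 0.5934 -0.0159  0.0777] [0.017 0.04  0.015] zmax 0.08467822312677942
 blue 40 [ 0.6636 -0.0328  0.0781] [0.016 0.042 0.021] zmax 0.08812852410278105
 blank fit off,yaw,z [0.0012316  0.08201301 0.03255779] fixed z [0.00094168 0.08457763] extent -0.05090303115451237 0.06004064196436906 [-0.05035989  0.05849148] rms 0.001781345896742
```

```bash
cat > go.py <<'E'
import numpy as np
from h import R
from workcell import get_obs
def tgt(pos,jaw_deg,flip=False):
    # tool x down, tool y = jaw direction at jaw_deg in world
    a=np.radians(jaw_deg);x=np.array([0,0,-1.]);y=np.array([np.cos(a),np.sin(a),0]);return np.array(pos),np.stack([x,y,np.cross(x,y)],1)
def row(o,pos,jaw):
    M=R.from_euler("xyz",o["tcp_rot"],degrees=True).as_matrix();p,T=tgt(pos,jaw)
    s=M.T@(p-o["ee_pos"])*1000;r=R.from_matrix(M.T@T).as_rotvec()
    print("pos",np.round(o["ee_pos"],4),"jaw",np.round(np.degrees(np.arctan2(M[1,1],M[0,1])),2),"-> row",np.round(s,1),np.round(r,4),"q",np.round(o["q"],1),"F",np.round(o["wrist_force"],2),"op",round(o["opening"],4),"t",o["time"])
E
python3 - <<'E'
from go import *
import pickle
o=get_obs()
for j in (94.8,-85.2): row(o,[.471,-.235,.15],j)
from h import *
p=pickle.load(open("top0.pkl","rb"));c=cloud(p)
a=np.radians(-11.25);X=np.array([np.cos(a),np.sin(a)]);Y=np.array([-X[1],X[0]])
def rail(w): return np.array([(w[:2])@X,(w[:2])@Y,w[2]])
print("origin",rail(np.array([.6795,.0567,0]))-[.055,0,0])
print("cradle",rail(np.array([.628,-.025,.086])),rail(np.array([.4985,-.001,.076])))
for v in range(144,152): print([ (u,*np.round(rail(c[v,u])[1:],4),p["pixels"][v,u].tolist()) for u in range(273,279)])
E
```

```text
pos [0.1708 0.5228 0.2313] jaw 71.91 -> row [  81.3 -627.1  520.7] [-0.3996  0.     -0.    ] q [71.9  5.  10.1 95.1 -0.  90. ] F [ 0.27 -0.11 -0.01] op 0.0857 t 1.0
pos [0.1708 0.5228 0.2313] jaw 71.91 -> row [  81.3 -627.1  520.7] [ 2.742 -0.    -0.   ] q [71.9  5.  10.1 95.1 -0.  90. ] F [ 0.27 -0.11 -0.01] op 0.0857 t 1.0
origin [0.60038198 0.1881744  0.        ]
cradle [0.62081041 0.09799709 0.086     ] [0.48911655 0.09627174 0.076     ]
[(273, np.float64(0.2594), np.float64(0.0136), [57, 82, 63]), (274, np.float64(0.2566), np.float64(0.0114), [48, 88, 66]), (275, np.float64(0.2534), np.float64(0.0119), [42, 91, 66]), (276, np.float64(0.2503), np.float64(0.0116), [45, 91, 64]), (277, np.float64(0.2465), np.float64(0.0149), [44, 90, 64]), (278, np.float64(0.2438), np.float64(0.0126), [43, 91, 67])]
[(273, np.float64(0.256), np.float64(0.0276), [156, 112, 46]), (274, np.float64(0.2536), np.float64(0.0239), [86, 64, 48]), (275, np.float64(0.2507), np.float64(0.0226), [49, 55, 56]), (276, np.float64(0.2479), np.float64(0.0212), [48, 56, 54]), (277, np.float64(0.2442), np.float64(0.02
[... 1606 characters left out ...]
(0.0192), [48, 46, 40]), (274, np.float64(0.2512), np.float64(0.0189), [54, 53, 52]), (275, np.float64(0.2482), np.float64(0.0185), [51, 51, 50]), (276, np.float64(0.2432), np.float64(0.0287), [135, 100, 44]), (277, np.float64(0.2405), np.float64(0.0266), [148, 110, 43]), (278, np.float64(0.2373), np.float64(0.0272), [169, 126, 52])]
[(273, np.float64(0.2531), np.float64(0.022), [41, 40, 40]), (274, np.float64(0.2496), np.float64(0.0243), [44, 42, 42]), (275, np.float64(0.2473), np.float64(0.0197), [52, 51, 52]), (276, np.float64(0.244), np.float64(0.0208), [34, 32, 30]), (277, np.float64(0.2403), np.float64(0.0244), [23, 22, 22]), (278, np.float64(0.2382), np.float64(0.0185), [30, 27, 22])]
```

>>> apply_moves([
  [[81,-627,520,2.74,0,0,1],[81,-627,520,2.74,0,0,1],[81,-627,520,2.74,0,0,1],[81,-627,520,2.74,0,0,1],[81,-627,520,2.74,0,0,1],[81,-627,520,2.74,0,0,1],[81,-627,520,2.74,0,0,1],[81,-627,520,2.74,0,0,1],[81,-627,520,2.74,0,0,1],[81,-627,520,2.74,0,0,1],[81,-627,520,2.74,0,0,1],[81,-627,520,2.74,0,0,1],[81,-627,520,2.74,0,0,1],[81,-627,520,2.74,0,0,1],[81,-627,520,2.74,0,0,1],[81,-627,520,2.74,0,0,1],[81,-627,520,2.74,0,0,1],[81,-627,520,2.74,0,0,1],[81,-627,520,2.74,0,0,1],[81,-627,520,2.74,0,0,1]],
])

```text
time: 3.0
ee_pos: [0.4703, -0.2349, 0.1501]
tcp_rot: [-33.1, 90.0, 151.7]
wrist_force: [0.4, 0.1, 0.6]
opening: 0.0856
```

```bash
python3 - <<'E'
from go import *
o=get_obs();row(o,[.4715,-.234,.01],-85.3)
from workcell import cams
import cv2
p=cams.camera("side");cv2.imwrite("pics/s1.png",p["pixels"][:,:,::-1])
E
```

```text
pos [ 0.4703 -0.2349  0.1501] jaw -85.14 -> row [140.1  -0.8  -1.3] [0.0029 0.0003 0.0002] q [-26.5   0.8  -3.3  86.    0.  148.6] F [0.44 0.1  0.61] op 0.0856 t 3.0
```

View pics/s1.png

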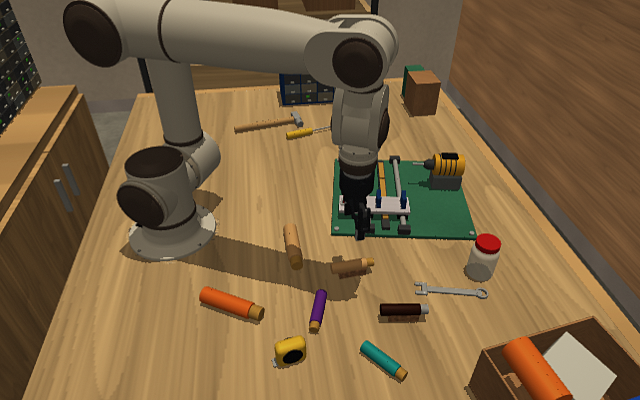

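The gripper stands above the pale handle (which is at about pixel 350,267, ferrule at 372,263). Next I lower it and close.

>>> apply_moves([
  [[40,-1,-1,0,0,0,1],[80,-1,-1,0,0,0,1],[110,-1,-1,0,0,0,1],[130,-1,-1,0,0,0,1],[140,-1,-1,0,0,0,1],[140,-1,-1,0,0,0,1],[140,-1,-1,0,0,0,0],[140,-1,-1,0,0,0,0],[140,-1,-1,0,0,0,0],[140,-1,-1,0,0,0,0],[140,-1,-1,0,0,0,0],[140,-1,-1,0,0,0,0],[140,-1,-1,0,0,0,0],[140,-1,-1,0,0,0,0],[140,-1,-1,0,0,0,0],[140,-1,-1,0,0,0,0]],
], newtons=40)

```text
time: 4.65
ee_pos: [0.4721, -0.235, 0.0114]
tcp_rot: [119.7, 89.8, -55.4]
wrist_force: [0.7, -6.2, 3.1]
opening: 0.0266
```

```bash
python3 - <<'E'
from go import *
o=get_obs();row(o,[.4715,-.234,.16],-85.3)
E
```

```text
pos [ 0.4721 -0.235   0.0114] jaw -85.05 -> row [-148.6   -0.6    0.2] [ 0.0043 -0.0017 -0.0029] q [-2.640e+01  3.400e+00 -1.610e+01  7.040e+01 -1.000e-01  1.486e+02] F [ 0.75 -6.16  3.11] op 0.0266 t 4.65
```

>>> apply_moves([
  [[-20,0,0,0,0,0,0],[-50,0,0,0,0,0,0],[-90,0,0,0,0,0,0],[-130,0,0,0,0,0,0],[-150,0,0,0,0,0,0],[-150,0,0,0,0,0,0],[-150,0,0,0,0,0,0]],
])

```text
time: 5.35
ee_pos: [0.4718, -0.2347, 0.1612]
tcp_rot: [121.8, 89.8, -53.3]
wrist_force: [0.4, 0.1, -1.7]
opening: 0.0269
```

```bash
python3 - <<'E'
from go import *
from h import *
from workcell import cams
import cv2,pickle
o=get_obs();row(o,[.628,-.025,.16],-101.25)
p=cams.camera("side");pickle.dump(p,open("s2.pkl","wb"))
c=cloud(p)
b=(np.abs(c[...,0]-.47)<.09)&(np.abs(c[...,1]+.235)<.06)&(c[...,2]>.13)&(c[...,2]<.215)
hsv=cv2.cvtColor(p["pixels"],cv2.COLOR_RGB2HSV);b&=(hsv[...,1]>70)
Q=c[b];d=np.array([.9965,.083]);al=(Q[:,:2]-o["ee_pos"][:2])@d
print(b.sum(),np.percentile(al,[0,1,99,100]),np.percentile(Q[:,2],[1,50,99]))
for lo in np.arange(-.06,.06,.02):
    q=Q[(al>lo)&(al<lo+.02)];print(lo,len(q),np.round(np.median(q,0),4) if len(q) else "")
u=proj(p,o["ee_pos"]+[0,0,.02])[0].astype(int)
cv2.imwrite("pics/s2.png",cv2.resize(p["pixels"][u[1]-50:u[1]+50,u[0]-65:u[0]+65,::-1],None,fx=5,fy=5))
E
```

```text
pos [ 0.4718 -0.2347  0.1612] jaw -85.06 -> row [   0.9 -195.4 -173.7] [ 0.2826 -0.0024 -0.0028] q [-2.640e+01  8.000e-01 -2.100e+00  8.700e+01 -1.000e-01  1.487e+02] F [ 0.42  0.11 -1.73] op 0.0269 t 5.35
388 [-0.0550216  -0.05416372  0.05465848  0.05617192] [0.1718487  0.19065722 0.21315619]
-0.06 88 [ 0.4239 -0.2463  0.1897]
-0.039999999999999994 103 [ 0.4425 -0.2462  0.1927]
-0.01999999999999999 75 [ 0.4594 -0.2453  0.1936]
1.3877787807814457e-17 17 [ 0.4817 -0.2585  0.1809]
0.020000000000000018 40 [ 0.505  -0.2432  0.1865]
0.04000000000000002 65 [ 0.5203 -0.237   0.1901]
```

View pics/s2.png

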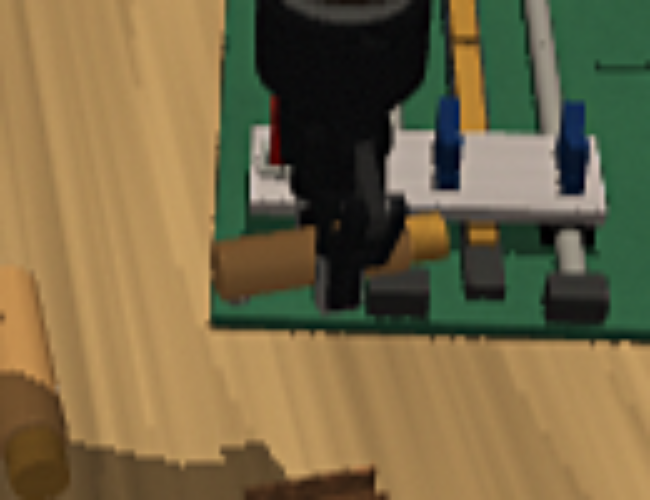

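>>> apply_moves([
  [[1,-30,-26,0.1,0,0,0],[1,-70,-62,0.28,0,0,0],[1,-110,-98,0.28,0,0,0],[1,-145,-128,0.28,0,0,0],[1,-175,-155,0.28,0,0,0],[1,-190,-169,0.282,-0.002,-0.003,0],[1,-194,-173,0.282,-0.002,-0.003,0],[1,-194,-173,0.282,-0.002,-0.003,0],[1,-194,-173,0.282,-0.002,-0.003,0]],
])

```text
time: 6.3
ee_pos: [0.6212, -0.0681, 0.1583]
tcp_rot: [-83.3, 88.2, 89.6]
wrist_force: [1.1, -0.5, -0.6]
opening: 0.0269
```

```bash
python3 - <<'E'
from go import *
from h import *
from m import meas
from workcell import cams
import cv2,pickle
o=get_obs();row(o,[.627,-.026,.067],-101.25)
for n in("side","top"):
    p=cams.camera(n);pickle.dump(p,open(n[0]+"3.pkl","wb"));meas(p,n,False)
    u=proj(p,[.6,-.01,.1])[0].astype(int)
    cv2.imwrite(f"pics/{n}3.png",cv2.resize(p["pixels"][u[1]-55:u[1]+55,u[0]-75:u[0]+75,::-1],None,fx=5,fy=5,interpolation=cv2.INTER_CUBIC))
E
```

```text
pos [ 0.6212 -0.0681  0.1583] jaw -97.03 -> row [ 92.6 -39.5  -1. ] [0.0736 0.0049 0.0316] q [ -7.1  14.7  13.1  88.6   1.8 179.9] F [ 1.06 -0.54 -0.61] op 0.0269 t 6.3
side plate [679.3  54.9] [382.2 409.5] 78.28 z 0.0135669806977472
 red 79 [ 0.4985 -0.0082  0.0766] top: [ 0.498  -0.0055  0.0923] 27 z [0.05381704 0.09470725]
 blue 38 [ 0.5933 -0.0161  0.078 ] [0.016 0.043 0.022] zmax 0.08876913487180138
 blue 42 [ 0.6633 -0.0331  0.0781] [0.015 0.044 0.026] zmax 0.08937132371083167
top plate [691. 126.] [245.8 410.3] 79.31 z 0.011731232872180697
  return _methods._mean(a, axis=axis, dtype=dtype,
  ret = um.true_divide(
m.py:13: RuntimeWarning: Mean of empty slice.
  Q=c[red];print(" red",red.sum(),np.round(np.median(Q,0),4),"top:",np.round(Q[Q[:,2]>.086].mean(0),4),(Q[:,2]>.086).sum(),"z",np.percentile(Q[:,2],[5,95]))
Traceback (most recent call last):
  File "m.py", line 13, in meas
    Q=c[red];print(" red",red.sum(),np.round(np.median(Q,0),4),"top:",np.round(Q[Q[:,2]>.086].mean(0),4),(Q[:,2]>.086).sum(),"z",np.percentile(Q[:,2],[5,95]))
                                                                                                                                 ~~~~~~~~~~~~~^^^^^^^^^^^^^^^
IndexError: index -1 is out of bounds for axis 0 with size 0
```

View pics/side3.png

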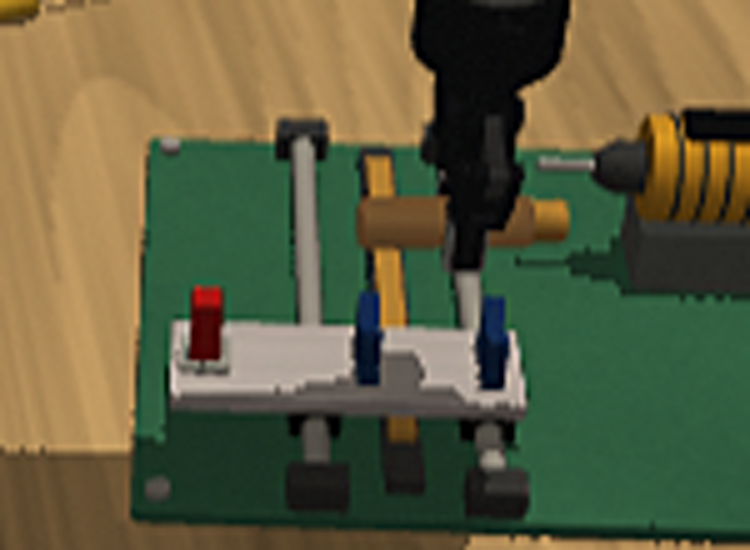

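Side picture: the handle is held (360–570, 220 in the crop), but joint 6 has reached its limit before the full turn. I'll lay it in about 10° askew, let the V's line it up, and re-grip half a turn round if needed.

```bash
python3 - <<'E'
from go import *
o=get_obs();row(o,[.627,-.026,.15],-91.0)
E
```

```text
pos [ 0.6213 -0.0683  0.159 ] jaw -97.06 -> row [ 10.4 -42.4  -0.5] [-0.1056  0.0008  0.0319] q [ -7.1  14.7  13.1  88.6   1.8 179.9] F [-0.31 -0.05 -1.68] op 0.027 t 6.4
```

>>> apply_moves([
  [[9,-10,0,-0.1,0.001,0.032,0],[9,-25,0,-0.106,0.001,0.032,0],[10,-38,0,-0.106,0.001,0.032,0],[10,-42,0,-0.106,0.001,0.032,0],[10,-42,0,-0.106,0.001,0.032,0],[10,-42,0,-0.106,0.001,0.032,0]],
])

```text
time: 7.0
ee_pos: [0.6265, -0.0264, 0.1505]
tcp_rot: [173.6, 90.0, -7.5]
wrist_force: [0.4, 0.3, -1.0]
opening: 0.0271
```

```bash
python3 - <<'E'
from go import *
from h import *
from workcell import cams
import cv2,pickle
o=get_obs();row(o,[.627,-.026,.073],-91)
p=cams.camera("side");pickle.dump(p,open("s4.pkl","wb"))
u=proj(p,[.6,-.01,.1])[0].astype(int)
cv2.imwrite("pics/s4.png",cv2.resize(p["pixels"][u[1]-55:u[1]+55,u[0]-75:u[0]+75,::-1],None,fx=5,fy=5,interpolation=cv2.INTER_CUBIC))
E
```

```text
pos [ 0.6265 -0.0264  0.1505] jaw -91.01 -> row [77.5 -0.4 -0.5] [-0.0002 -0.0003 -0.    ] q [ -2.4  14.8  12.3  87.5  -0.  178.6] F [ 0.44  0.32 -1.02] op 0.0271 t 7.0
```

View pics/s4.png

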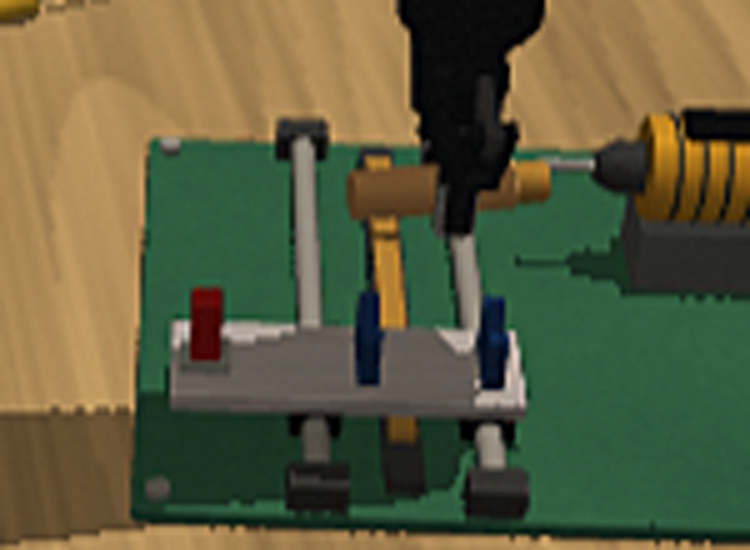

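Handle above the forks (crop 350–550, 190), ferrule to the right towards the bit. I lower to just above contact.

>>> apply_moves([
  [[20,0,0,0,0,0,0],[40,0,0,0,0,0,0],[60,0,0,0,0,0,0],[70,0,0,0,0,0,0],[75,0,0,0,0,0,0],[76,0,0,0,0,0,0],[76,0,0,0,0,0,0]],
])

```text
time: 7.75
ee_pos: [0.6269, -0.0268, 0.0753]
tcp_rot: [176.6, 89.9, -4.4]
wrist_force: [0.3, -0.0, -0.2]
opening: 0.0268
```

```bash
python3 - <<'E'
from go import *
from h import *
from workcell import cams
import cv2,pickle
o=get_obs();row(o,[.627,-.026,.073],-91)
p=cams.camera("side");pickle.dump(p,open("s5.pkl","wb"))
u=proj(p,[.6,-.01,.1])[0].astype(int)
cv2.imwrite("pics/s5.png",cv2.resize(p["pixels"][u[1]-55:u[1]+55,u[0]-75:u[0]+75,::-1],None,fx=5,fy=5,interpolation=cv2.INTER_CUBIC))
E
```

```text
pos [ 0.6269 -0.0268  0.0753] jaw -91.03 -> row [ 2.3 -0.8 -0.1] [-0.0005 -0.0014 -0.0001] q [ -2.4  15.2   4.5  79.2  -0.  178.6] F [ 0.26 -0.03 -0.17] op 0.0268 t 7.75
```

View pics/s5.png

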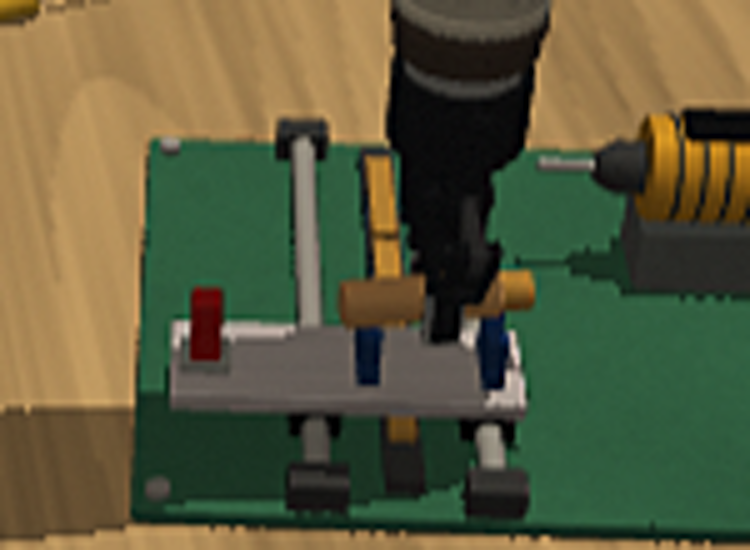

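>>> apply_moves([
  [[2,0,0,0,0,0,0],[3,0,0,0,0,0,0],[3,0,0,0,0,0,0.45],[3,0,0,0,0,0,0.6],[3,0,0,0,0,0,0.8],[3,0,0,0,0,0,0.8],[3,0,0,0,0,0,0.8],[3,0,0,0,0,0,0.8]],
])

```text
time: 8.6
ee_pos: [0.627, -0.0267, 0.0725]
tcp_rot: [176.2, 89.9, -4.8]
wrist_force: [0.6, 0.4, -0.7]
opening: 0.0686
```

```bash
python3 - <<'E'
from go import *
from h import *
from workcell import cams
import cv2,pickle
o=get_obs();row(o,[.627,-.026,.073],-91)
p=cams.camera("side");pickle.dump(p,open("s6.pkl","wb"))
u=proj(p,[.6,-.01,.1])[0].astype(int)
cv2.imwrite("pics/s6.png",cv2.resize(p["pixels"][u[1]-55:u[1]+55,u[0]-75:u[0]+75,::-1],None,fx=5,fy=5,interpolation=cv2.INTER_CUBIC))
E
```

```text
pos [ 0.627  -0.0267  0.0725] jaw -91.03 -> row [-0.5 -0.7 -0. ] [-0.0005 -0.0017 -0.0001] q [ -2.4  15.3   4.3  78.9  -0.  178.6] F [ 0.6   0.39 -0.7 ] op 0.0686 t 8.6
```

View pics/s6.png

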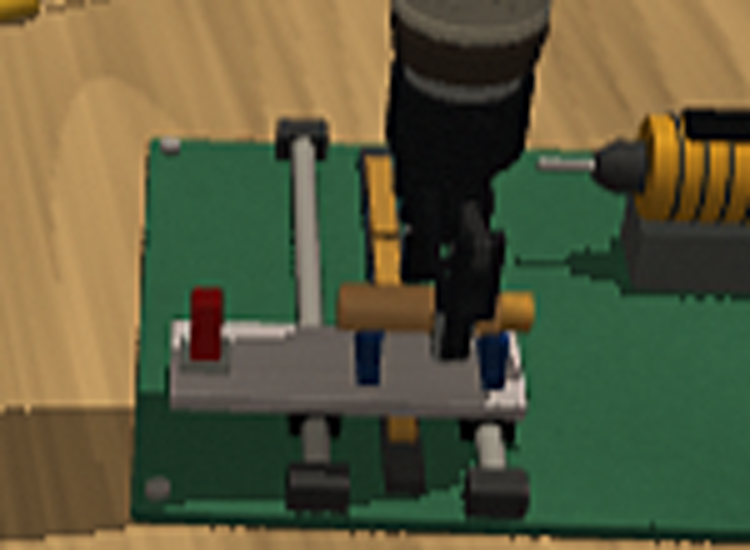

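>>> apply_moves([
  [[-20,0,0,0,0,0,0.8],[-50,0,0,0,0,0,0.8],[-90,0,0,0,0,0,0.8],[-100,0,0,-0.15,0,0,0.8],[-100,0,-20,-0.3,0,0,0.8],[-100,0,-50,-0.45,0,0,0.8],[-100,0,-90,-0.6,0,0,0.8],[-100,0,-125,-0.75,0,0,0.8],[-100,0,-125,-0.9,0,0,0.8],[-100,0,-125,-1.05,0,0,0.8],[-100,0,-125,-1.2,0,0,0.8],[-100,0,-125,-1.35,0,0,0.8],[-100,0,-125,-1.392,0,0,0.8],[-100,0,-125,-1.392,0,0,0.8]],
])

```text
time: 10.05
ee_pos: [0.7518, -0.0289, 0.1725]
tcp_rot: [97.5, 89.9, -3.7]
wrist_force: [0.3, -0.3, 0.4]
opening: 0.0681
```

```bash
python3 - <<'E'
from go import *
from h import *
from workcell import cams
import cv2,pickle
o=get_obs();row(o,[.4995,-.001,.057],-11.25)
for n in("side","top"):
    p=cams.camera(n);pickle.dump(p,open(n[0]+"7.pkl","wb"))
    u=proj(p,[.6,-.01,.1])[0].astype(int)
    cv2.imwrite(f"pics/{n}7.png",cv2.resize(p["pixels"][u[1]-55:u[1]+55,u[0]-75:u[0]+75,::-1],None,fx=5,fy=5,interpolation=cv2.INTER_CUBIC))
    c=cloud(p);hsv=cv2.cvtColor(p["pixels"],cv2.COLOR_RGB2HSV);h,s,v=[hsv[...,i].astype(int) for i in range(3)]
    b=(c[...,0]>.55)&(c[...,0]<.70)&(np.abs(c[...,1]+.025)<.05)&(c[...,2]>.07)&(c[...,2]<.108)&(h<30)&(s>70)
    Q=c[b];a=np.radians(-11.25);X=np.array([np.cos(a),np.sin(a)]);Y=np.array([-X[1],X[0]])
    al=(Q[:,:2]-[.627,-.026])@X;pe=(Q[:,:2]-[.627,-.026])@Y
    print(n,b.sum(),"along",np.percentile(al,[0,2,98,100]),"zmax",np.percentile(Q[:,2],[50,95]))
    for lo in np.arange(-.06,.06,.015):
        m=(al>lo)&(al<lo+.015)
        if m.sum(): print("  ",round(lo,3),m.sum(),"across",np.round(np.median(pe[m]),4),np.round(np.ptp(pe[m]),3),"z",np.round(np.median(Q[m,2]),4))
    red=((h<6)|(h>174))&(s>150)&(c[...,2]>.04)&(c[...,2]<.1)&(np.abs(c[...,0]-.5)<.04)&(np.abs(c[...,1])<.05)
    if red.sum(): print("red",red.sum(),np.median(c[red],0))
    bl=(h>100)&(h<125)&(s>120)&(v>30)&(c[...,2]>.05)&(c[...,2]<.1)&(np.abs(c[...,0]-.627)<.07)&(np.abs(c[...,1]+.025)<.07)
    if bl.sum(): al=(c[bl][:,:2]-[.627,-.026])@X; print("blue",np.median(al[al<0]),np.median(al[al>0]))
E
```

```text
pos [ 0.7518 -0.0289  0.1725] jaw -11.24 -> row [ 115.2 -253.1   21.8] [ 0.0001 -0.0002 -0.0014] q [-2.2 35.  41.8 96.8 -0.  99. ] F [ 0.32 -0.31  0.41] op 0.0681 t 10.05
side 349 along [-0.05403668 -0.05235701  0.05244729  0.05523877] zmax [0.09509728 0.1020008 ]
   -0.06 30 across -0.0093 0.018 z 0.0933
   -0.045 48 across -0.0096 0.028 z 0.0962
   -0.03 54 across -0.0101 0.028 z 0.0968
   -0.015 45 across -0.0094 0.021 z 0.0962
   0.0 50 across -0.0088 0.024 z 0.095
   0.015 58 across -0.0099 0.024 z 0.0953
   0.03 40 across -0.0079 0.018 z 0.0937
   0.045 24 across -0.0084 0.015 z 0.0943
red 83 [ 0.49890599 -0.00803452  0.07686013]
blue -0.036211256370265656 0.03571560727159795Traceback (most recent call last):
  File "<stdin>", line 14, in <module>
    return _quantile_unchecked(
        a, q, axis, out, overwrite_input, method, keepdims, weights)
    return _ureduce(a,
                    func=_quantile_ureduce_func,
    ...<5 lines>...
                    overwrite_input=overwrite_input,
                    method=method)
    r = func(a, **kwargs)
    result = _quantile(arr,
                       quantiles=q,
    ...<2 lines>...
                       out=out,
                       weights=wgt)
    slices_having_nans = np.isnan(arr[-1, ...])
                                  ~~~^^^^^^^^^
IndexError: index -1 is out of bounds for axis 0 with size 0
```

View pics/side7.png

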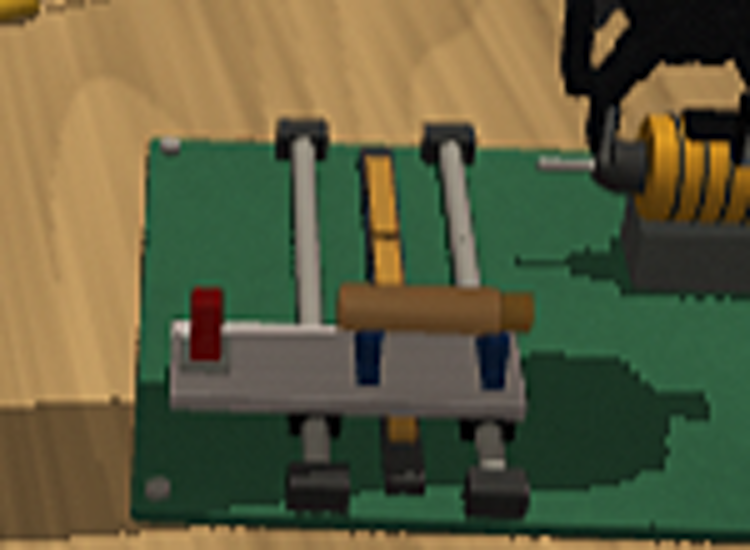

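View pics/top7.png

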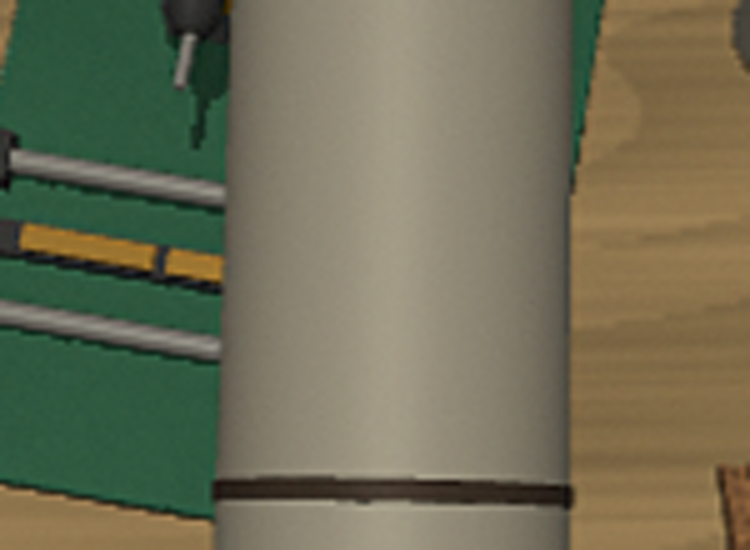

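The handle lies seated (crop 340–533, 308; ends ±53 mm about the fork middle, top ≈ 0.101 m), ferrule towards the bit. I moved the wrong way along x, harmlessly high up. Now to the post.

>>> apply_moves([
  [[0,-30,3,0,0,0,0.6],[0,-75,8,0,0,0,0.6],[0,-120,12,0,0,0,0.6],[0,-165,16,0,0,0,0.6],[0,-210,20,0,0,0,0.6],[0,-240,22,0,0,0,0.6],[0,-253,22,0,0,0,0.6],[0,-253,22,0,0,0,0.6],[0,-253,22,0,0,0,0.6]],
])

```text
time: 11.05
ee_pos: [0.4999, -0.0007, 0.1726]
tcp_rot: [98.6, 89.8, -2.8]
wrist_force: [-0.0, -1.0, 0.4]
opening: 0.0511
```

```bash
python3 - <<'E'
from go import *
from h import *
from workcell import cams
import cv2,pickle
o=get_obs();row(o,[.4995,-.001,.057],-11.25)
p=cams.camera("side");pickle.dump(p,open("s8.pkl","wb"))
u=proj(p,[.6,-.01,.1])[0].astype(int)
cv2.imwrite("pics/s8.png",cv2.resize(p["pixels"][u[1]-55:u[1]+55,u[0]-75:u[0]+75,::-1],None,fx=5,fy=5,interpolation=cv2.INTER_CUBIC))
E
```

```text
pos [ 0.4999 -0.0007  0.1726] jaw -11.4 -> row [115.6  -0.6   0.4] [-0.0027 -0.0004 -0.0027] q [-1.000e-01 -2.900e+00 -4.400e+00  8.830e+01 -0.000e+00  1.013e+02] F [-0.02 -0.99  0.42] op 0.0511 t 11.05
```

View pics/s8.png

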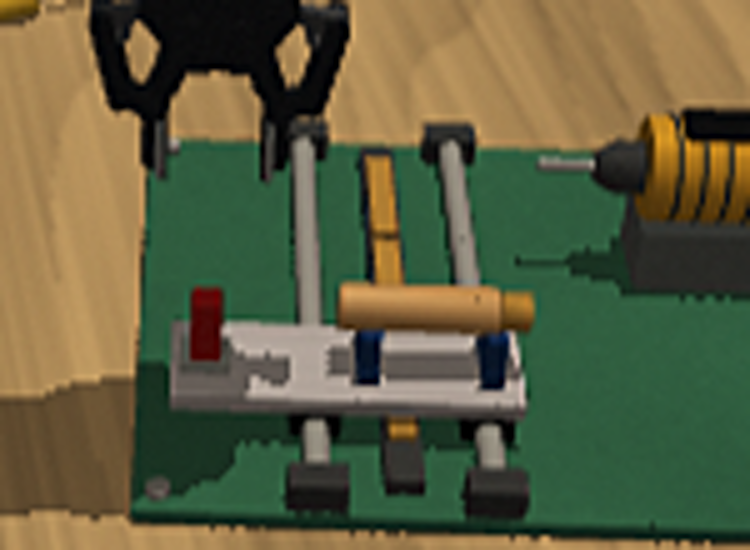

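>>> apply_moves([
  [[35,0,0,0,0,0,0.6],[70,0,0,0,0,0,0.6],[95,0,0,0,0,0,0.6],[110,-1,0,0,0,0,0.6],[114,-1,0,0,0,0,0.6],[114,-1,0,0,0,0,0.6],[114,-1,0,0,0,0,0],[114,-1,0,0,0,0,0],[114,-1,0,0,0,0,0],[114,-1,0,0,0,0,0],[114,-1,0,0,0,0,0],[114,-1,0,0,0,0,0],[114,-1,0,0,0,0,0],[114,-1,0,0,0,0,0]],
], newtons=40)

```text
time: 12.5
ee_pos: [0.4999, -0.0005, 0.0597]
tcp_rot: [100.2, 89.8, -1.2]
wrist_force: [-1.4, -0.1, 5.8]
opening: 0.0179
```

```bash
cat > n.py <<'E'
from go import *
from h import *
from workcell import cams
import cv2,pickle,sys
tag=sys.argv[1]
o=get_obs();row(o,[.4995,-.001,.057],-11.25)
a=np.radians(-11.25);X=np.array([np.cos(a),np.sin(a)]);Y=np.array([-X[1],X[0]])
print("tcp rail",o["ee_pos"][:2]@X,o["ee_pos"][:2]@Y,"F rail",o["wrist_force"][:2]@X,o["wrist_force"][:2]@Y)
for n in("side","top"):
    p=cams.camera(n);pickle.dump(p,open(n[0]+tag+".pkl","wb"))
    c=cloud(p);hsv=cv2.cvtColor(p["pixels"],cv2.COLOR_RGB2HSV);h,s,v=[hsv[...,i].astype(int) for i in range(3)]
    rx=c[...,0]*X[0]+c[...,1]*X[1];ry=c[...,0]*Y[0]+c[...,1]*Y[1];z=c[...,2]
    b=(np.abs(rx-.62)<.07)&(ry>.05)&(ry<.29)&(z>.07)&(z<.108)&(h<30)&(s>70)
    if b.sum()>20: print(n,"handle",b.sum(),"x",np.round(np.percentile(rx[b],[2,98]),4),"y med",np.round(np.median(ry[b]),4),"z98",np.round(np.percentile(z[b],98),4))
    bl=(h>100)&(h<125)&(s>120)&(v>30)&(z>.05)&(z<.1)&(np.abs(rx-.62)<.07)&(ry>.05)&(ry<.29)
    if bl.sum()>10: print(n,"blue x",np.median(rx[bl&(rx<.62)]),np.median(rx[bl&(rx>.62)]),"y mid",(ry[bl].min()+ry[bl].max())/2,np.ptp(ry[bl]))
    bit=(z>.079)&(z<.093)&(rx>.71)&(rx<.735)&(ry>.22)&(ry<.28)
    if bit.sum(): print(n,"bit",bit.sum(),"y",np.median(ry[bit]),"z",np.median(z[bit]),"xmin",rx[bit].min())
    u=proj(p,[.62,.05,.08])[0].astype(int)
    cv2.imwrite(f"pics/{n}{tag}.png",cv2.resize(p["pixels"][max(0,u[1]-60):u[1]+60,u[0]-80:u[0]+80,::-1],None,fx=4.5,fy=4.5,interpolation=cv2.INTER_CUBIC))
E
python3 n.py 9
```

```text
pos [ 0.4999 -0.0005  0.0597] jaw -11.39 -> row [ 2.7 -0.3  0.6] [-0.0025 -0.0007 -0.0039] q [-1.000e-01 -1.900e+00 -1.590e+01  7.570e+01 -0.000e+00  1.013e+02] F [-1.42 -0.1   5.83] op 0.0179 t 12.5
tcp rail 0.49036984161329616 0.09703329534571412 F rail -1.3720228440548845 -0.3773103080355908
side handle 364 x [0.5675 0.6735] y med 0.0882 z98 0.103
side blue x 0.5843487545456322 0.6554032521510773 y mid 0.08328312553137633 0.023633409533939637
side bit 24 y 0.246770238837756 z 0.08905477266917733 xmin 0.7109592779632532
top bit 28 y 0.24895799200605617 z 0.08877613411955121 xmin 0.7123630185502557
```

View pics/side9.png

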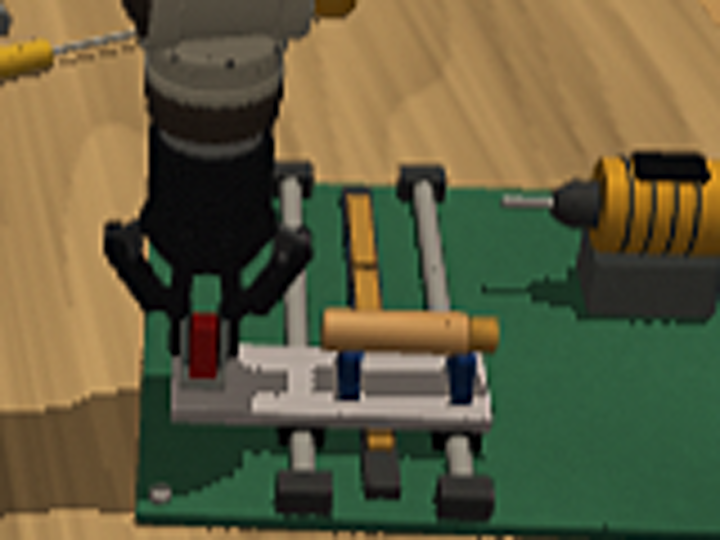

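The post is gripped (opening 17.9 mm), handle undisturbed (crop 323–498, 332). Bit and notch both measure rail y ≈ 0.248; the post is near 0.0965, so roughly 151 mm to go. I slide most of it first.

>>> apply_moves([
  [[0,0,-3,0,0,0,0],[0,0,-8,0,0,0,0],[0,0,-16,0,0,0,0],[0,0,-26,0,0,0,0],[0,0,-36,0,0,0,0],[0,0,-46,0,0,0,0],[0,0,-56,0,0,0,0],[0,0,-66,0,0,0,0],[0,0,-76,0,0,0,0],[0,0,-86,0,0,0,0],[0,0,-96,0,0,0,0],[0,0,-106,0,0,0,0],[0,0,-114,0,0,0,0],[0,0,-118,0,0,0,0],[0,0,-120,0,0,0,0],[0,0,-120,0,0,0,0],[0,0,-120,0,0,0,0]],
])

```text
time: 14.3
ee_pos: [0.5234, 0.1176, 0.0597]
tcp_rot: [120.2, 89.8, 18.8]
wrist_force: [-3.7, 3.7, -1.2]
opening: 0.0177
```

```bash
python3 n.py 10
```

```text
pos [0.5234 0.1176 0.0597] jaw -11.37 -> row [ 2.50e+00 -1.00e-01  1.21e+02] [-0.0021 -0.0019 -0.0033] q [ 12.7   3.1 -10.9  75.8   0.  114. ] F [-3.7   3.72 -1.25] op 0.0177 t 14.3
tcp rail 0.4904171356744553 0.2174918511681429 F rail -4.354331519126433 2.9244551465006565
side handle 308 x [0.5673 0.6731] y med 0.2083 z98 0.1032
side blue x 0.583308904407443 0.6556698219257502 y mid 0.21013094032552568 0.034512716504825014
side bit 25 y 0.24669110975284586 z 0.08873987531702787 xmin 0.7108221239694488
top handle 189 x [0.5755 0.6717] y med 0.2112 z98 0.1023
top blue x 0.58060278812992 0.651944514013629 y mid 0.20087306145951958 0.009298224473495764
top bit 26 y 0.25013147683662895 z 0.08931887417930284 xmin 0.7129327895123467
```

View pics/side10.png

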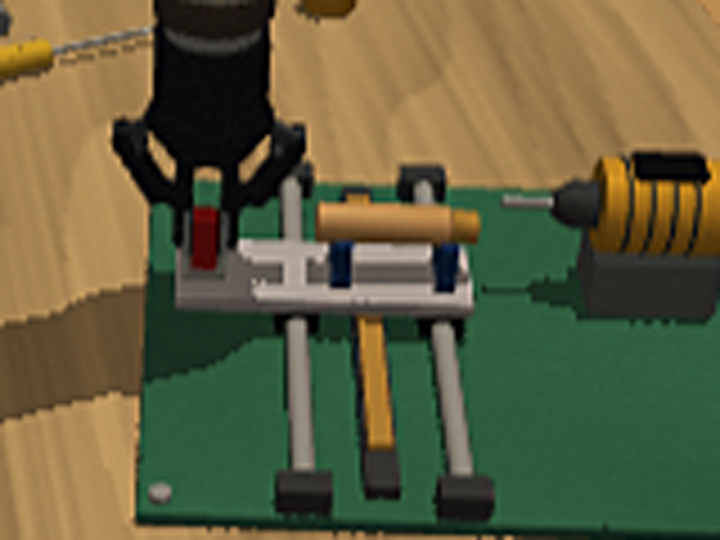

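View pics/top10.png

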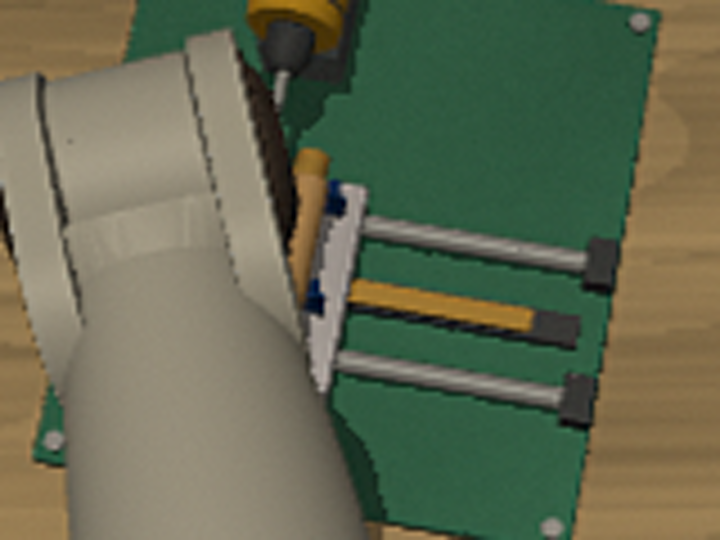

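Handle still seated, all consistent: about 31 mm remain. Now closer, then millimetre by millimetre.

>>> apply_moves([
  [[0,0,-4,0,0,0,0],[0,0,-9,0,0,0,0],[0,0,-14,0,0,0,0],[0,0,-18,0,0,0,0],[0,0,-21,0,0,0,0],[0,0,-23,0,0,0,0],[0,0,-24,0,0,0,0]],
])

```text
time: 15.1
ee_pos: [0.528, 0.1405, 0.0597]
tcp_rot: [94.7, 89.8, -6.7]
wrist_force: [-3.4, -3.9, 0.7]
opening: 0.0174
```

>>> apply_moves([
  [[0,0,-1,0,0,0,0],[0,0,-1.5,0,0,0,0]],
])

```text
time: 15.3
ee_pos: [0.5281, 0.1413, 0.0597]
tcp_rot: [68.3, 89.8, -33.2]
wrist_force: [-3.6, -5.1, 0.4]
opening: 0.0176
```

```bash
cat > f.py <<'E'
from go import *
o=get_obs();a=np.radians(-11.25);X=np.array([np.cos(a),np.sin(a)]);Y=np.array([-X[1],X[0]])
print("rail x,y",np.round([o["ee_pos"][:2]@X,o["ee_pos"][:2]@Y],4),"z",o["ee_pos"][2],"F",np.round([o["wrist_force"][:2]@X,o["wrist_force"][:2]@Y,o["wrist_force"][2]],2),"T",np.round(o["torque"],3),"op",o["opening"],"t",o["time"])
E
python3 f.py
```

```text
rail x,y [0.4904 0.2416] z 0.059736911007137614 F [-2.56 -5.73  0.45] T [-0.729  0.817  0.085] op 0.01760474131689895 t 15.3
```

>>> apply_moves([
  [[0,0,-1,0,0,0,0],[0,0,-1.5,0,0,0,0]],
])

```text
time: 15.5
ee_pos: [0.5283, 0.142, 0.0598]
tcp_rot: [49.1, 89.8, -52.4]
wrist_force: [-3.9, -3.6, 0.7]
opening: 0.0177
```

```bash
python3 f.py
```

```text
rail x,y [0.4904 0.2424] z 0.05975462676224433 F [-3.14 -4.31  0.66] T [-0.431  0.703  0.101] op 0.017681348604433142 t 15.5
```

>>> apply_moves([
  [[0,0,-1,0,0,0,0],[0,0,-1.5,0,0,0,0]],
])

```text
time: 15.7
ee_pos: [0.5284, 0.1429, 0.0597]
tcp_rot: [37.2, 89.7, -64.3]
wrist_force: [-4.0, -5.4, 0.0]
opening: 0.0174
```

```bash
python3 f.py
```

```text
rail x,y [0.4904 0.2432] z 0.059713929352126625 F [-2.87 -6.03  0.05] T [-0.564  0.835  0.165] op 0.01736780752591859 t 15.7
```

>>> apply_moves([
  [[0,0,-1,0,0,0,0],[0,0,-1,0,0,0,0]],
])

```text
time: 15.9
ee_pos: [0.5286, 0.1436, 0.0597]
tcp_rot: [34.1, 89.7, -67.4]
wrist_force: [-3.1, -2.7, -0.3]
opening: 0.0175
```

```bash
python3 f.py
```

```text
rail x,y [0.4904 0.244 ] z 0.05972399072562478 F [-2.49 -3.23 -0.28] T [-0.084  0.654  0.155] op 0.017503633511652544 t 15.9
```

>>> apply_moves([
  [[0,0,-1,0,0,0,0],[0,0,-1.2,0,0,0,0],[0,0,-1.2,0,0,0,0]],
])

```text
time: 16.2
ee_pos: [0.5289, 0.145, 0.0597]
tcp_rot: [36.3, 89.7, -65.2]
wrist_force: [-2.8, -1.2, -1.3]
opening: 0.0171
```

```bash
python3 f.py
```

```text
rail x,y [0.4904 0.2454] z 0.05974352010604973 F [-2.5  -1.69 -1.28] T [0.091 0.688 0.119] op 0.01712478770548839 t 16.2
```

>>> apply_moves([
  [[0,0,-1,0,0,0,0],[0,0,-1.2,0,0,0,0],[0,0,-1.2,0,0,0,0]],
])

```text
time: 16.5
ee_pos: [0.5292, 0.1467, 0.0597]
tcp_rot: [42.9, 89.8, -58.6]
wrist_force: [-2.3, 3.1, -1.8]
opening: 0.0173
```

```bash
python3 f.py
```

```text
rail x,y [0.4904 0.2471] z 0.05973336210157985 F [-2.87  2.59 -1.78] T [0.681 0.518 0.134] op 0.017316639547654673 t 16.5
```

>>> apply_moves([
  [[0,0,-1,0,0,0,0],[0,0,-1.2,0,0,0,0],[0,0,-1.2,0,0,0,0]],
])

```text
time: 16.8
ee_pos: [0.5296, 0.1485, 0.0598]
tcp_rot: [56.4, 89.8, -45.1]
wrist_force: [-2.0, 5.6, -2.5]
opening: 0.0173
```

```bash
python3 f.py
```

```text
rail x,y [0.4904 0.2489] z 0.05976346810267216 F [-3.07  5.07 -2.52] T [1.24  0.465 0.073] op 0.017311834537750138 t 16.8
```

The force has flipped: the carriage now pulls itself forward (+5 N), so it is dropping into the notch. I let go briefly so that it centres itself, then grip again.

>>> apply_moves([
  [[0,0,-0.5,0,0,0,0.35],[0,0,-0.5,0,0,0,0.4],[0,0,-0.5,0,0,0,0.4],[0,0,-0.5,0,0,0,0.4],[0,0,-0.5,0,0,0,0.4],[0,0,-0.5,0,0,0,0.4]],
])

```text
time: 17.4
ee_pos: [0.5297, 0.1489, 0.0598]
tcp_rot: [56.9, 89.8, -44.6]
wrist_force: [0.2, -0.9, 0.1]
opening: 0.0341
```

```bash
python3 f.py; python3 n.py 11
```

```text
rail x,y [0.4905 0.2494] z 0.05980360410791469 F [ 0.33 -0.81  0.11] T [ 0.022  0.013 -0.019] op 0.034093914156741824 t 17.4
pos [0.5297 0.1489 0.0598] jaw -11.48 -> row [  3.1   0.2 152.9] [-0.004   0.0021 -0.0032] q [ 15.8   5.1  -8.8  76.   -0.2 117.3] F [ 0.17 -0.86  0.11] op 0.0341 t 17.4
tcp rail 0.4905050573217816 0.2493690627302565 F rail 0.33464389655205057 -0.808186087504568
side handle 298 x [0.5677 0.6733] y med 0.2403 z98 0.1029
side blue x 0.5846057132174363 0.6560537294505586 y mid 0.23694507198775014 0.024324083831863963
side bit 23 y 0.24606666733589308 z 0.08880582421886463 xmin 0.7105549920434312
top handle 293 x [0.5653 0.6704] y med 0.246 z98 0.1019
top blue x 0.5803504915967668 0.6516325061293022 y mid 0.24850655578051634 0.04031913170565213
top bit 29 y 0.24980916524004354 z 0.08846127691715844 xmin 0.7101829443226546
```

View pics/side11.png

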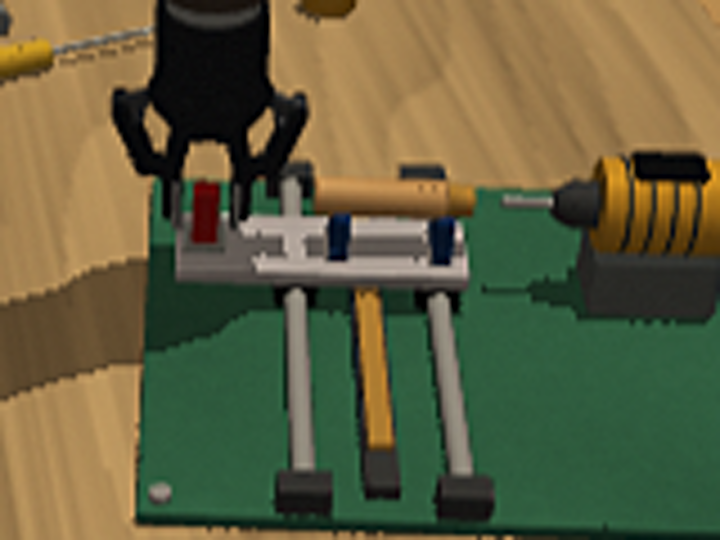

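Forks mid y 0.2485 and bit 0.2498 agree within measuring error; handle on the bit's line (crop 315–475, 195). I grip again in place.

>>> apply_moves([
  [[0,0,0,0,0,0,0],[0,0,0,0,0,0,0],[0,0,0,0,0,0,0],[0,0,0,0,0,0,0],[0,0,0,0,0,0,0],[0,0,0,0,0,0,0],[0,0,0,0,0,0,0],[0,0,0,0,0,0,0]],
], newtons=40)

```text
time: 18.3
ee_pos: [0.5296, 0.1489, 0.0598]
tcp_rot: [55.7, 89.8, -45.8]
wrist_force: [-2.0, -0.2, 2.5]
opening: 0.0175
```

```bash
python3 f.py; python3 n.py 12
```

```text
rail x,y [0.4904 0.2494] z 0.05983682576009762 F [-1.88 -0.58  2.48] T [-0.072  0.62   0.121] op 0.017518706554333827 t 18.3
pos [0.5296 0.1489 0.0598] jaw -11.48 -> row [  3.1   0.3 152.9] [-0.0039  0.002  -0.003 ] q [ 15.8   5.1  -8.8  76.   -0.2 117.3] F [-1.95 -0.2   2.48] op 0.0175 t 18.3
tcp rail 0.4903849692883799 0.2493931496259981 F rail -1.8767027615874559 -0.5794522262064905
side handle 297 x [0.5678 0.6732] y med 0.2399 z98 0.1031
side blue x 0.5847391707391683 0.6564815868230036 y mid 0.2333647081040933 0.022509841386412488
side bit 24 y 0.2479095523059824 z 0.08933873909138046 xmin 0.7104528601047134
top handle 295 x [0.5651 0.6704] y med 0.2463 z98 0.1022
top blue x 0.5809319427358608 0.6529204390209322 y mid 0.2482265420263067 0.03984402262025494
top bit 30 y 0.2491815617748383 z 0.08844874141382253 xmin 0.7103482466677582
```

View pics/top12.png

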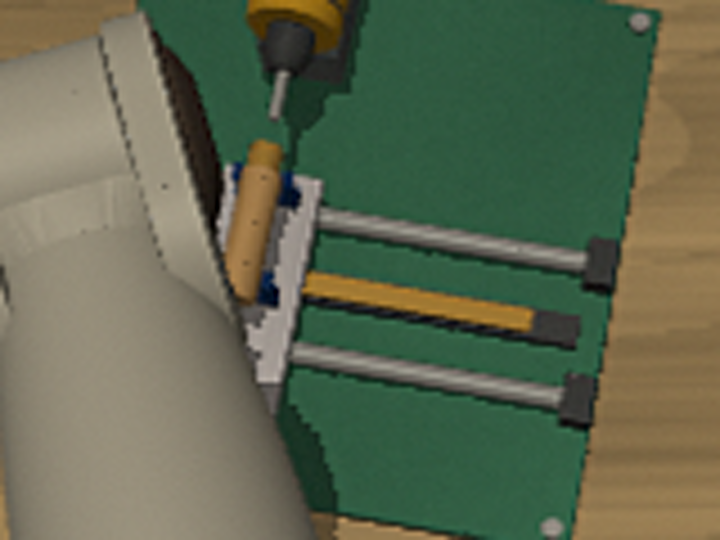

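In the top picture bit (276,118) and ferrule (265,150) look a touch out of line; I check this at pixel level.

```bash
python3 - <<'E'
from h import *
import pickle
a=np.radians(-11.25);X=np.array([np.cos(a),np.sin(a)]);Y=np.array([-X[1],X[0]])
p=pickle.load(open("t12.pkl","rb"))
K=np.array([[p["fx"],0,p["cx"]],[0,p["fy"],p["cy"]],[0,0,1]]);M=R.from_euler("xyz",p["attitude"],degrees=True).as_matrix()
def plane(uv,z):
    n=cv2.undistortPoints(np.array(uv,float).reshape(-1,1,2),K,p["D"]).reshape(-1,2)
    d=np.c_[n[:,0],-n[:,1],-np.ones(len(n))]@M.T;t=(z-p["eye"][2])/d[:,2];w=p["eye"]+d*t[:,None]
    return np.c_[w[:,:2]@X,w[:,:2]@Y]
u0=proj(p,[.62,.05,.08])[0].astype(int);print("crop origin",u0-[80,60])
w=(X[:,None]*0)
def uv(rx,ry,z): q=rx*X+ry*Y; return proj(p,[q[0],q[1],z])[0]
big=cv2.cvtColor(p["pixels"],cv2.COLOR_RGB2GRAY)
for rx in [.57,.60,.62,.64,.655,.668,.720,.725,.73,.735]:
    c=uv(rx,.249,.086);v=int(round(c[1]));print(rx,np.round(c,1),[(u,)+tuple(p["pixels"][v,u]) and f"{u}:{'/'.join(map(str,p['pixels'][v,u]))}" for u in range(int(c[0])-6,int(c[0])+7)])
E
```

```text
crop origin [218  87]
0.57 [270.2 151.7] ['264:120/114/98', '265:123/116/100', '266:123/116/98', '267:129/123/105', '268:77/74/64', '269:40/39/39', '270:87/65/40', '271:129/96/57', '272:137/104/62', '273:119/89/51', '274:93/68/35', '275:41/40/52', '276:0/19/40']
0.6 [272.2 142.2] ['266:42/42/37', '267:129/121/112', '268:142/114/82', '269:150/112/64', '270:162/124/74', '271:165/125/76', '272:159/122/73', '273:152/115/69', '274:141/106/63', '275:124/94/55', '276:93/68/36', '277:79/70/62', '278:85/83/80']
0.62 [273.5 136. ] ['267:169/161/154', '268:160/156/152', '269:130/108/84', '270:139/103/56', '271:156/119/69', '272:163/126/77', '273:165/126/77', '274:119/90/54', '275:132/99/58', '276:133/99/58', '277:106/78/42', '278:77/63/48', '279:83/79/76']
0.64 [274.8 129.8] ['268:153/145/138', '269:169/161/156', '270:104/93/84', '271:130/97/53', '272:153/115/68', '273:161/122/72', '274:162/123/76', '275:160/123/74', '276:150/114/67', '277:138/104/61', '278:120/89/51', '279:76/59/36', '280:28/33/48']
0.655 [275.8 125.2] ['269:96/97/107', '270:7/32/71', '271:69/57/51', '272:138/103/58', '273:153
[... 611 characters left out ...]
:25/53/36']
0.725 [280.3 103.9] ['274:47/88/63', '275:48/91/66', '276:35/67/48', '277:22/48/33', '278:14/43/28', '279:85/89/79', '280:133/129/121', '281:91/88/81', '282:35/43/36', '283:16/36/26', '284:26/48/35', '285:31/44/35', '286:36/45/39']
0.73 [280.7 102.4] ['274:46/88/64', '275:48/93/65', '276:42/56/46', '277:29/28/27', '278:14/15/14', '279:31/29/29', '280:62/60/56', '281:54/53/49', '282:26/24/22', '283:23/24/22', '284:26/25/24', '285:26/24/24', '286:38/39/38']
0.735 [281.  100.9] ['274:49/90/64', '275:47/95/66', '276:41/56/46', '277:36/33/33', '278:32/30/30', '279:35/35/33', '280:38/37/36', '281:42/42/39', '282:36/37/34', '283:34/36/33', '284:29/29/25', '285:22/21/19', '286:29/30/27']
```

Measured on the silhouettes, handle and bit axes both project onto rail y = 0.249 within about 0.3 px (under 1 mm). Handing in.

```bash
python3 f.py; python3 -c "
from workcell import bot
print(bot.job_done())"; python3 f.py
```

```text
rail x,y [0.4904 0.2494] z 0.05983558637298113 F [-1.94  0.28  3.44] T [-0.001  0.664  0.148] op 0.017491970996729986 t 18.4
the job is handed in; nothing more can be done
None
the job is handed in; nothing more can be done
```

The job is handed in at 18.4 s: the pale handle is in the forks, the carriage is in the notch, and the gripper is holding the red post. No verdict was reported.

- **Handle:** I picked the smaller pale handle (110 mm against about 150 mm for the look-alike) and laid it in the forks with the ferrule towards the bit. It was let go while the slide was still at its starting end. Pictures afterwards showed it centred within about 2 mm and fully seated (top about 101–103 mm measured, 100 mm expected).
- **Slide:** I gripped the post and moved the carriage about 152 mm. Over the last millimetres the push reversed, from about −5 N resisting to +5 N pulling forward, which is the click into the notch. I opened the fingers briefly so the carriage could centre itself, then gripped again at 40 N.
- **Last checks:**
  - In the top picture the handle and bit axes agree to well under 1 mm. The coarser depth readings differ by 1 to 3 mm, which is within their accuracy.
  - The push along the slide while holding is under 1 N, and the finger opening on the post is 17.5 mm.

**What went wrong on the way**
- Joint 6 reached its limit before the full turn, so the handle was released about 10° askew. The forks lined it up, and it needed no second grip.
- One transfer first went about 125 mm the wrong way along x, well above everything and without contact.

I did not measure the dark handle, screwdriver, wrench or tape again at the end. The arm never went down near any of them.

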